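# Lay up the cheese board for a tasting

## Task

Finish laying the cheese board for the tasting: one wedge already lies on it and stays where it is, so carry its row on towards the board's handle with the three loose wedges, side by side and close up (a few millimetres between them at most) with their ends in line, each turned head to tail with its neighbour so that the four make one neat rectangle. Stand the empty ramekin on the board between the row and the handle, in line with the middle of the wedges, and the squat jar on the board behind the middle of the row (on the side away from the robot), each about a finger's width (20 mm) clear of the cheese. Leave the tall jar, the beaker and the pepper mill standing where they are.

Things in the scene. Friction and masses are not known exactly. Their poses are not given: they have to be found in the camera images.
- board: Fixed wooden serving board: plank 190 mm deep (x), 290 long (y), 18 thick, its flat top 18 above the table; a handle 46 wide, 88 long sticks out of the middle of its +y end. Origin: centre of the plank's underside, on the table; x points away from the robot (the back), y to the handle; turned up to 0.25 rad.
- wedge_a_c (a point): The first cheese wedge, same shape and axes as wedge_b; lies loose on the board near the end away from the handle, nose towards the back, slanted side towards the handle, square to the board within 0.05 rad. Point: as wedge_b. Two wedges turned half round to each other touch along their full 64 mm length when their points are 35 mm apart.
- wedge_b_c (a point): Loose cheese wedge flat on the table, yaw 0.6 to 2.5 rad, 75 g; from above a right trapezoid: 64 mm long, 46 wide at the brown rind end, 24 at the nose end, 36 high. Grip it by the parallel ends. Point: half-way up and along, 17.5 from the straight side. x to the nose, y to the slanted side (at y = 28.5 at the rind, 6.5 at the nose); straight side at y = -17.5.
- wedge_c_c (a point): Loose cheese wedge on the table, 64 mm long, the same as wedge_b in every way and interchangeable with it.
- wedge_d_c (a point): Loose cheese wedge on the table, 64 mm long, the same as wedge_b in every way and interchangeable with it.
- ramekin_c (a point): Empty white ceramic ramekin, low and round, 64 mm across the rim, 38 high, fluted side almost straight (60 at the foot), wall 4, 120 g, standing on the table. Point: on its axis, half-way up (19 above its foot). Grip it across the outside.
- jar_c (a point): Squat closed glass jar with metal cap, 56 mm across, 70 high, 200 g, standing on the table. Point: on its axis, half-way up (35 above its foot).
- tall_jar_c (a point): Bystander: tall closed glass jar, 66 mm across, 125 high, on the table, to be left alone. Point: on its axis, half-way up.
- beaker_c (a point): Bystander: white ceramic beaker without handle, 72 mm across, 88 high, on the table, to be left alone. Point: on its axis, half-way up.
- pepper_mill_c (a point): Bystander: wooden pepper mill, 54 mm across at the foot, 140 high, on the table, to be left alone. Point: on its axis, half-way up.

How it is judged:
By the outcome, as a careful person would: the job done as asked, in the order asked, and still so for the second after the job is handed in, with the robot touching nothing.
It also fails if it takes over 125 s, if anything falls off the work surface, if the arm or the gripper's body presses on something with over 40 N, if the wrist force passes 120 N, or if a joint passes its speed limit or range.

## Robot

A 6-joint arm with a two-finger parallel gripper is mounted at the origin on the work surface. World frame = base frame: x ahead of the robot, y to its left, z up, the work surface at z = 0. Lengths are in m, angles in degrees, forces in N, time in s.
With the tool pointing down it reaches from about 0.3 to 0.75 m from the base axis. Payload 8.5 kg.
Tool frame: the origin (TCP) lies at the very end of the fingers, on their centre line; the grasp point (between the pads) lies 19 mm behind it; z points along the fingers, y is the line along which they close (so a half turn about z gives the same grasp; the last joint's range is limited). The gripper opens to 85 mm and grips with 20 to 120 N. Pads are 22 mm wide; open, the fingers measure 114 mm over their backs; the gripper's body (76 mm by 85 mm) begins 54 mm behind the grasp point. The pads swing forward as they close: fully open they stand 13 mm farther back than shut.
Start: joints at [61.232, 21.807, 74.336, -0, 83.858, -12.336], TCP at [0.156, 0.528, 0.231] pointing down, gripper open.
Joint ranges: [-178.18, 178.18], [-50.72, 133.34], [12.68, 142.11], [-81.47, 261.47], [9.98, 163.14], [-165.26, 165.26]. Speed limits (degrees/s): [136.94, 136.94, 180, 180, 180, 180].

## Interface

Orientations are given as [roll, pitch, yaw] about the fixed x, y, z axes, in that order (R = Rz(yaw) Ry(pitch) Rx(roll)).
In Python, from cell import robot gives the robot as it stands. The module is installed in compiled form; this text tells all that it offers.
- The arm moves only by the tool servo_tool, never from a script. Its arguments are lists of equal length, an entry for each row: "delta_pos": the shift along the world's x, y, z each as a share of 4 cm, from -1 to 1, a list of three; "delta_rot": the turn, a rotation vector about the world's x, y, z each as a share of 0.12 rad, from -1 to 1, a list of three; "jaw": the gripper's target within -1 to 1 (shut at 1, half-way at 0, fully open at -1). A call has 1 to 8 rows; each row shifts and turns the commanded pose from where the row before left it; what a row does not reach is not made up. A row lasts 1/8 s, in which the tool goes at most 62.5 mm and 10.7 degrees, less where a joint would pass 70% of its speed; a pose out of reach is approached as far as the arm can. A call with a number of a shift or a turn outside -1 to 1 is refused whole. A call with a gripper value outside its range is refused whole. The fingers move at their own pace and stop on an object; "squeeze" is the grip in N (left out, the last holds). Time passes only in rows, so rows that do not move let the fingers close. It gives the time, the measured TCP pose, the force, the opening and the grip force at its end, in the units of the state.
- robot.sense(): the state, without advancing time (a new reading comes with each control period).
- robot.read_camera(name): name is "scene" or "top" or "wrist"; returns a dict with "img" (400x640x3 uint8, blue, green, red), "range_z" (400x640 float32, m along the optical axis (not along the pixel's ray), 0 where there is no reading), "fx", "fy", "cx", "cy" (pixels), "world_to_cam" (4x4, takes a point from world to camera coordinates). Camera axes: x right, y down, z forward; pixel columns grow to the right and rows downward; lengths in m; the calibration is good to about 2 mm. A picture is of the moment at which its call begins.
- robot.job_done(): hands the job in; it is judged then, once.
The state is a dict: "time_s": time; "q": joint angles; "qvel": joint speeds; "effort": joint torques, N m; "position": TCP position; "eef_rot": TCP orientation; "force": force on the tool from outside, world axes, zero at the start; "ft_torque": the same for the moment, N m; "grip_width": finger opening in m; "grip_force": force on a finger pad.
Only numpy, scipy, OpenCV 4.12 (cv2) and the standard library are available. Lean on these libraries where they do the work, as an engineer would, in place of code of your own. Each camera call takes 0.05 s, during which the arm holds its last target. There are 200 camera calls.

## Working session

There is one attempt and no reset: what is moved stays moved. The work goes in short steps, Python scripts to look and compute and a tool call to move; the robot and the scene stay as the last step left them, time stands still between calls to the robot, and variables do not carry over. Pictures are saved under pics/ and viewed, at most 14 in all, crops included, and the job is handed in when it is done.

Besides the shell and the picture viewer there is one more tool, called by a JSON object that holds its "api" and its "payload". servo_tool: Moves the arm, as the interface text tells. Shift numbers are shares of 4 cm and turn numbers shares of 0.12 rad, none past 1 either way. Its arguments: {"type":"object","properties":{"delta_pos":{"type":"array","items":{"type":"array","items":{"type":"number","minimum":-1,"maximum":1}}},"delta_rot":{"type":"array","items":{"type":"array","items":{"type":"number","minimum":-1,"maximum":1}}},"jaw":{"type":"array","items":{"type":"number"}},"squeeze":{"type":"number"}},"required":["delta_pos","delta_rot","jaw"]}

```bash
mkdir -p pics; ls; python3 - <<'E'
from cell import robot
import cv2,pickle,numpy as np
s=robot.sense(); print(s)
for n in ["scene","top"]:
    d=robot.read_camera(n); cv2.imwrite(f"pics/{n}0.png",d["img"]); pickle.dump(d,open(f"{n}0.pkl","wb"))
    print(n,d["fx"],d["cx"],d["cy"],np.round(np.linalg.inv(d["world_to_cam"]),3).tolist())
E
```

```text
pics
{'time_s': 0.0, 'q': array([ 6.12310389e+01,  2.18413056e+01,  7.43870983e+01,  9.78458011e-04,
        8.38569044e+01, -1.23369165e+01]), 'qvel': array([ 0.06156606, -0.05409031,  0.14643149, -0.09956051, -0.07350221,
       -0.01333129]), 'effort': array([-3.43261336e-04, -4.48450506e+01, -2.31280571e+01, -1.72468831e-04,
        4.66747064e-03, -5.99046103e-06]), 'position': array([0.15544257, 0.52726245, 0.23069502]), 'eef_rot': array([-1.79916869e+02, -1.91771788e-02,  1.63567836e+02]), 'force': array([ 0.32446118, -0.89184037,  0.22558895]), 'ft_torque': array([-0.00115457, -0.03656886,  0.01583189]), 'grip_force': 0.0, 'grip_width': 0.0852292209826452}
scene 413.70903223560936 317.9926781171213 197.48604389173136 [[-0.801, 0.423, -0.422, 0.993], [0.598, 0.549, -0.584, 0.616], [-0.015, -0.721, -0.693, 0.771], [0.0, 0.0, 0.0, 1.0]]
top 497.11194290392206 317.7547724114324 191.79235817478866 [[-0.007, -0.981, 0.192, 0.323], [-1.0, 0.004, -0.012, 0.048], [0.011, -0.192, -0.981, 1.317], [0.0, 0.0, 0.0, 1.0]]
```

View pics/top0.png

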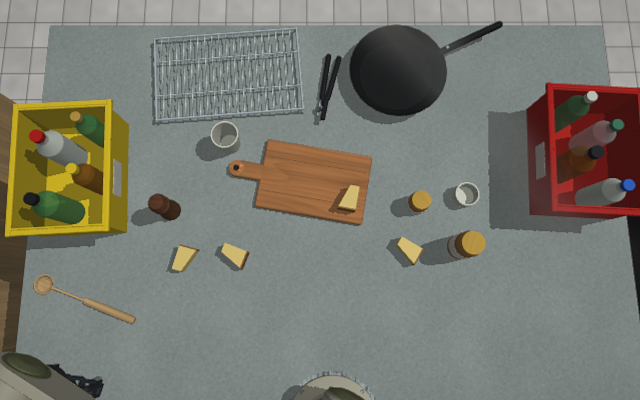

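View pics/scene0.png

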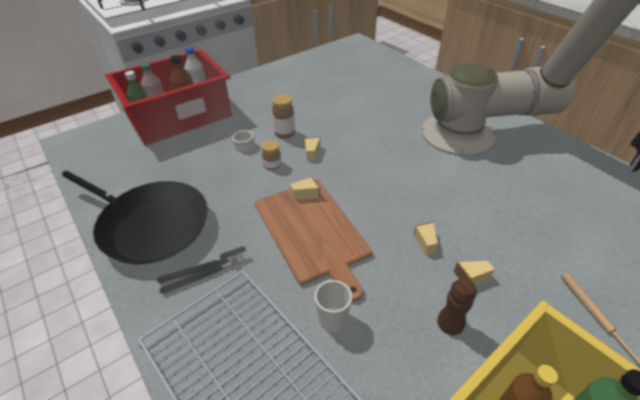

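The top view shows the loose wedges at about (183,258), (235,256) and (408,250), and wedge a on the board at (348,198). The squat jar is at (419,202), the ramekin at (467,194), the tall jar at (467,244), the beaker at (225,135) and the mill at (165,207). The handle points left (+y). The scene view agrees.

```bash
cat > h.py <<'E'
import cv2,numpy as np,pickle
def grab(name,tag=None):
    from cell import robot
    d=robot.read_camera(name)
    if tag: cv2.imwrite(f"pics/{tag}.png",d["img"])
    return d
def cast(d,uv,z):
    uv=np.atleast_2d(uv).astype(float); T=np.linalg.inv(d["world_to_cam"])
    r=np.c_[(uv[:,0]-d["cx"])/d["fx"],(uv[:,1]-d["cy"])/d["fy"],np.ones(len(uv))]@T[:3,:3].T
    o=T[:3,3]; return o+r*((z-o[2])/r[:,2])[:,None]
def cloud(d):
    v,u=np.mgrid[:400,:640]; Z=d["range_z"]; T=np.linalg.inv(d["world_to_cam"])
    P=np.stack([(u-d["cx"])/d["fx"]*Z,(v-d["cy"])/d["fy"]*Z,Z],-1)@T[:3,:3].T+T[:3,3]
    P[Z<=0]=np.nan; return P
def proj(d,p):
    q=np.atleast_2d(p)@d["world_to_cam"][:3,:3].T+d["world_to_cam"][:3,3]
    return np.c_[q[:,0]/q[:,2]*d["fx"]+d["cx"],q[:,1]/q[:,2]*d["fy"]+d["cy"]]
def blobs(m,amin):
    cs,_=cv2.findContours(m.astype(np.uint8),cv2.RETR_EXTERNAL,cv2.CHAIN_APPROX_NONE)
    return sorted([c for c in cs if cv2.contourArea(c)>amin],key=cv2.contourArea,reverse=True)
def quad(pts):
    # four sides of a contour in metres: approxPolyDP corners (tolerance grown until 4), each side refit with fitLine
    c=(pts[:,:2]*1e4).astype(np.float32).reshape(-1,1,2)
    h=cv2.convexHull(c); 
    for e in np.linspace(5,200,80):
        a=cv2.approxPolyDP(h,e,True).reshape(-1,2)
        if len(a)<=4: break
    if len(a)<4: return None
    P=c.reshape(-1,2); L=[]
    for i in range(4):
        A,B=a[i],a[(i+1)%4]; t=(B-A)/np.linalg.norm(B-A); s=(P-A)@t; dd=(P-A)@np.array([-t[1],t[0]])
        k=(np.abs(dd)<25)&(s>0.12*np.linalg.norm(B-A))&(s<.88*np.linalg.norm(B-A))
        l=cv2.fitLine(P[k],cv2.DIST_HUBER,0,.01,.01).ravel() if k.sum()>3 else np.r_[t,A]
        L.append(l)
    out=[]
    for i in range(4):
        l,m=L[i-1],L[i]; x=np.linalg.solve(np.c_[l[:2],-m[:2]],m[2:]-l[2:]); out.append(l[2:]+x[0]*l[:2])
    return np.array(out)/1e4
def wedge(c):
    # corners (4x2) -> point, yaw of +x(nose).  ends = most parallel opposite pair
    s=[c[(i+1)%4]-c[i] for i in range(4)]; n=[np.linalg.norm(v) for v in s]
    cr=lambda i:abs(np.cross(s[i],s[i+2]))/(n[i]*n[i+2])
    i=0 if cr(0)<cr(1) else 1
    r=i if n[i]>n[i+2] else i+2; q=(r+2)%4
    e=s[r]/n[r]-s[q]/n[q]; e/=np.linalg.norm(e)          # along rind
    x=np.array([-e[1],e[0]]); m=(c[q]+c[(q+1)%4]-c[r]-c[(r+1)%4])/2
    if x@m<0:x=-x
    y=np.array([-x[1],x[0]])
    rp=[c[r],c[(r+1)%4]]; qp=[c[q],c[(q+1)%4]]
    ry=sorted(p@y for p in rp); qy=sorted(p@y for p in qp)
    xm=(np.mean([p@x for p in rp])+np.mean([p@x for p in qp]))/2
    y0=(ry[0]+qy[0])/2; L=np.mean([p@x for p in qp])-np.mean([p@x for p in rp])
    yc=((ry[1]+qy[1])/2+y0)/2   # centre of mid width 35 -> the point
    return dict(pt=x*xm+y*yc,yaw=np.arctan2(x[1],x[0]),L=L,rind=n[r],nose=n[q],skew=ry[0]-qy[0])
E
python3 - <<'E'
from h import *
d=pickle.load(open("top0.pkl","rb")); hsv=cv2.cvtColor(d["img"],cv2.COLOR_BGR2HSV)
for uv in [(183,258),(348,198),(419,200),(300,180),(466,193)]: print(uv,hsv[uv[1],uv[0]])
P=cloud(d); 
for b in blobs(cv2.inRange(hsv,(18,70,120),(32,255,255))>0,100):
    c=b.reshape(-1,2).mean(0).astype(int); 
    if not 150<c[0]<480: continue
    mk=np.zeros((400,640),np.uint8); cv2.drawContours(mk,[b],-1,1,-1); z=np.nanpercentile(P[mk>0][:,2],[10,50,90])
    zt=.054 if 330<c[0]<365 else .036
    q=quad(cast(d,b.reshape(-1,2),zt)); print(c,cv2.contourArea(b),z.round(3)); 
    if q is not None:
        w=wedge(q);print({k:np.round(v,4) for k,v in w.items()})
# board: brown
m=cv2.inRange(hsv,(5,70,60),(17,220,255)); 
for b in blobs(m,2000):
    pr=cv2.minAreaRect(b); print("brown",b.reshape(-1,2).mean(0),cv2.contourArea(b))
# heights objects
H=(P[...,2]>.025)
for b in blobs(cv2.morphologyEx(H.astype(np.uint8),cv2.MORPH_OPEN,np.ones((3,3))),80):
    mk=np.zeros((400,640),np.uint8); cv2.drawContours(mk,[b],-1,1,-1); p=P[(mk>0)&H]; zt=np.nanpercentile(p[:,2],95)
    t=p[p[:,2]>zt-.008]; print("obj",b.reshape(-1,2).mean(0).astype(int),"ztop",zt.round(3),"xy",((t.min(0)+t.max(0))/2)[:2].round(3),"size",np.ptp(t,0)[:2].round(3))
E
```

```text
(183, 258) [ 23 118 204]
(348, 198) [ 23 116 207]
(419, 200) [ 21 158 179]
(300, 180) [ 13 147 149]
(466, 193) [ 37  19 124]
[473 242] 417.5 [0.123 0.126 0.129]
{'pt': array([ 0.4398, -0.3688], dtype=float32), 'yaw': np.float32(1.0764), 'L': np.float32(0.0429), 'rind': np.float32(0.0462), 'nose': np.float32(0.0416), 'skew': np.float32(-0.0017)}
[182 257] 327.5 [0.032 0.037 0.04 ]
{'pt': array([0.402 , 0.3799], dtype=float32), 'yaw': np.float32(2.9028), 'L': np.float32(0.0598), 'rind': np.float32(0.0459), 'nose': np.float32(0.0249), 'skew': np.float32(0.0025)}
[233 253] 311.0 [0.033 0.037 0.04 ]
{'pt': array([0.415 , 0.2509], dtype=float32), 'yaw': np.float32(1.2494), 'L': np.float32(0.06), 'rind': np.float32(0.0432), 'nose': np.float32(0.0246), 'skew': np.float32(0.0037)}
[409 248] 307.0 [0.034 0.038 0.041]
{'pt': array([ 0.4254, -0.2007], dtype=float32), 'yaw': np.float32(1.0529), 'L': np.float32(0.0609), 'rind': np.float32(0.0441), 'nose': np.float32(0.0229), 'skew': np.float32(0.002)}
[350 197] 299.5 [0.051 0.055 0.058]
{'pt': array([ 0.558 , -0.0525], dtype=float32), 'yaw': np.fl
[... 494 characters left out ...]
ize [0.241 0.109]
obj [ 44 380] ztop 0.539 xy [0.191 0.469] size [0.05  0.093]
obj [422  49] ztop 0.065 xy [ 1.013 -0.4  ] size [0.075 0.156]
obj [466 244] ztop 0.129 xy [ 0.431 -0.339] size [0.055 0.056]
obj [162 205] ztop 0.139 xy [0.533 0.424] size [0.037 0.036]
obj [225 136] ztop 0.091 xy [0.716 0.274] size [0.071 0.071]
obj [418 201] ztop 0.075 xy [ 0.547 -0.232] size [0.048 0.047]
obj [338 395] ztop 0.179 xy [ 0.093 -0.014] size [0.011 0.052]
obj [183 255] ztop 0.041 xy [0.406 0.375] size [0.066 0.057]
obj [409 248] ztop 0.042 xy [ 0.421 -0.203] size [0.064 0.063]
obj [349 198] ztop 0.059 xy [ 0.555 -0.046] size [0.066 0.053]
obj [234 253] ztop 0.041 xy [0.411 0.246] size [0.059 0.065]
```

```bash
python3 - <<'E'
from h import *
d=pickle.load(open("top0.pkl","rb")); hsv=cv2.cvtColor(d["img"],cv2.COLOR_BGR2HSV)
m=cv2.inRange(hsv,(5,70,60),(32,255,255)); m=cv2.morphologyEx(m,cv2.MORPH_OPEN,np.ones((25,25)))
b=[b for b in blobs(m,3000)][:3]
for k in b:
    c=k.reshape(-1,2); print(c.mean(0)); 
    if 200<c.mean(0)[0]<400:
        q=quad(cast(d,c,.018)); print(q.round(3),[np.linalg.norm(q[i]-q[i-1]).round(3) for i in range(4)],q.mean(0).round(4),[np.degrees(np.arctan2(*(q[i]-q[i-1])[::-1])).round(1) for i in range(4)])
w=grab("wrist","w0"); T=np.linalg.inv(w["world_to_cam"]); print(T.round(3).tolist(),w["fx"])
P=cloud(d); H=(P[...,2]>.02); H[:, :440]=0;H[:,500:]=0;H[:170]=0;H[215:]=0
p=P[H]; print("ramekin",len(p),p.min(0),p.max(0))
E
```

```text
[ 60.19796954 162.66666667]
[312.04229607 180.01812689]
[[ 0.713  0.168]
 [ 0.536  0.187]
 [ 0.509 -0.01 ]
 [ 0.538 -0.091]] [np.float32(0.312), np.float32(0.178), np.float32(0.199), np.float32(0.086)] [0.5739 0.0636] [np.float32(56.1), np.float32(173.9), np.float32(-97.8), np.float32(-69.9)]
[ 11.66115702 268.90358127]
[[0.282, 0.925, 0.253, 0.091], [0.959, -0.272, -0.076, 0.546], [-0.002, 0.264, -0.965, 0.374], [0.0, 0.0, 0.0, 1.0]] 340.18809507360623
ramekin 224 [ 0.53516456 -0.39220963  0.02011666] [ 0.59798218 -0.32724028  0.04493299]
```

View pics/w0.png

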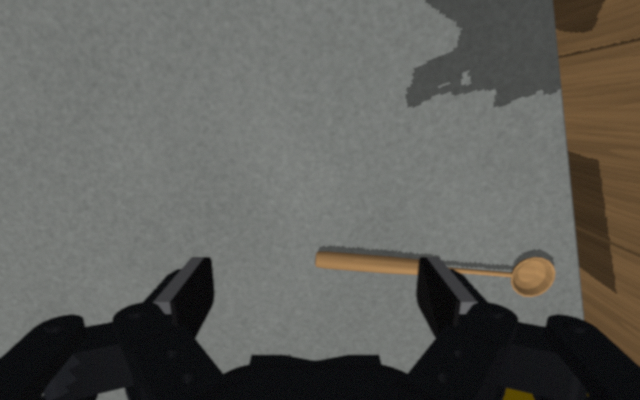

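{"api": "servo_tool", "payload": {"delta_pos": [[0.47,-0.28,0],[0.47,-0.28,0],[0.47,-0.28,0],[0.47,-0.28,0],[0.47,-0.28,0],[0.47,-0.28,0],[0.47,-0.28,0],[0.47,-0.28,0]], "delta_rot": [[0,0,-0.98],[0,0,-0.98],[0,0,-0.98],[0,0,-0.98],[0,0,-0.98],[0,0,-0.98],[0,0,-0.98],[0,0,-0.98]], "jaw": [-1,-1,-1,-1,-1,-1,-1,-1]}}

```text
time_s: 1.15
position: [0.3065, 0.4375, 0.2311]
eef_rot: [-180.0, 0.0, 109.4]
force: [-0.4, 0.7, 0.9]
grip_width: 0.0851
grip_force: 0.0
```

{"api": "servo_tool", "payload": {"delta_pos": [[0.47,-0.28,0],[0.47,-0.28,0],[0.47,-0.28,0],[0.47,-0.28,0],[0.47,-0.28,0],[0,0,0],[0,0,0]], "delta_rot": [[0,0,-0.98],[0,0,-0.98],[0,0,-0.98],[0,0,-0.98],[0,0,-0.98],[0,0,0],[0,0,0]], "jaw": [-1,-1,-1,-1,-1,-1,-1]}}

```text
time_s: 2.02
position: [0.3994, 0.3821, 0.2312]
eef_rot: [-180.0, 0.0, 76.1]
force: [-0.2, 0.1, 1.6]
grip_width: 0.0854
grip_force: 0.0
```

```bash
cat >> h.py <<'E'
def wedges(d,zt,lo=(18,60,150),hi=(32,255,255),amin=800,show=True):
    hsv=cv2.cvtColor(d["img"],cv2.COLOR_BGR2HSV); P=cloud(d); out=[]
    m=(cv2.inRange(hsv,lo,hi)>0)&(np.abs(P[...,2]-zt)<.008)
    m=cv2.morphologyEx(m.astype(np.uint8),cv2.MORPH_OPEN,np.ones((5,5)))
    for b in blobs(m,amin):
        q=quad(cast(d,b.reshape(-1,2),zt))
        if q is None: continue
        w=wedge(q); w["q"]=q; w["px"]=b.reshape(-1,2).mean(0); out.append(w)
        if show: print("wedge px",w["px"].round(),"pt",w["pt"].round(4),"yaw",np.degrees(w["yaw"]).round(2),"L,rind,nose,skew mm",np.round([1e3*w[k] for k in("L","rind","nose","skew")],1))
    return out
E
python3 - <<'E'
from h import *
from cell import robot
d=grab("wrist","w1"); pickle.dump(d,open("w1.pkl","wb")); s=robot.sense(); print(s["time_s"],s["position"],s["eef_rot"])
wedges(d,.036)
E
```

```text
2.075 [0.39931163 0.38224484 0.23126139] [-1.79976963e+02  6.72173611e-03  7.60926210e+01]
wedge px [322. 181.] pt [0.4022 0.38  ] yaw 164.84 L,rind,nose,skew mm [60.4 44.1 23.8  0.6]
wedge px [358. 292.] pt [0.4152 0.2501] yaw 66.72 L,rind,nose,skew mm [60.3 43.5 22.7 -2.4]
```

View pics/w1.png

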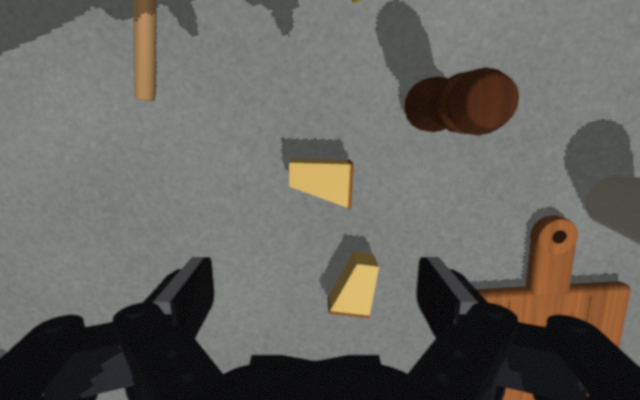

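The picture shows wedge 1 at (322,181) with its nose to the left, and wedge 2 at (358,292). The mill is at the upper right and the board handle at the right. Next I'll look at wedge a and the board.

{"api": "servo_tool", "payload": {"delta_pos": [[0.36,-0.9,0],[0.36,-0.9,0],[0.36,-0.9,0],[0.36,-0.9,0],[0.36,-0.9,0],[0.36,-0.9,0],[0.36,-0.9,0],[0.36,-0.9,0]], "delta_rot": [[0,0,0],[0,0,0],[0,0,0],[0,0,0],[0,0,0],[0,0,0],[0,0,0],[0,0,0]], "jaw": [-1,-1,-1,-1,-1,-1,-1,-1]}}

```text
time_s: 3.08
position: [0.5152, 0.0935, 0.2315]
eef_rot: [180.0, -0.0, 76.1]
force: [-0.2, 0.5, 0.5]
grip_width: 0.0855
grip_force: 0.0
```

{"api": "servo_tool", "payload": {"delta_pos": [[0.36,-0.9,0],[0.36,-0.9,0],[0.36,-0.9,0],[0,0,0],[0,0,0]], "delta_rot": [[0,0,0],[0,0,0],[0,0,0],[0,0,0],[0,0,0]], "jaw": [-1,-1,-1,-1,-1]}}

```text
time_s: 3.7
position: [0.558, -0.0131, 0.2313]
eef_rot: [-180.0, -0.0, 76.0]
force: [0.6, 0.5, 0.1]
grip_width: 0.0852
grip_force: 0.0
```

```bash
python3 - <<'E'
from h import *
from cell import robot
d=grab("wrist","w2"); pickle.dump(d,open("w2.pkl","wb")); s=robot.sense(); print(s["time_s"],s["position"],s["eef_rot"])
for w in wedges(d,.054): print(w["q"].round(4).tolist())
E
```

```text
3.75 [ 0.55798696 -0.01289146  0.23142097] [-1.79989710e+02 -1.38339466e-02  7.60703874e+01]
wedge px [322. 221.] pt [ 0.5581 -0.0534] yaw -11.37 L,rind,nose,skew mm [60.2 44.4 23.1 -0.7]
[[0.5336999893188477, -0.02070000022649765], [0.5254999995231628, -0.06440000236034393], [0.5841000080108643, -0.0754999965429306], [0.5889999866485596, -0.05290000140666962]]
```

View pics/w2.png

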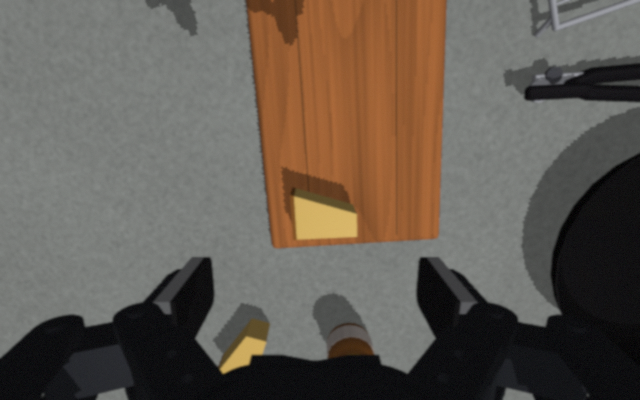

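The picture shows wedge a at (322,221) near the lower end of the board, with its nose right (+x) and its rind left. The handle is off the top of the frame. The jar cap is at (350,345).

```bash
python3 - <<'E'
from h import *
d=pickle.load(open("w2.pkl","rb")); t=pickle.load(open("top0.pkl","rb"))
def line(d,pts):
    p=cast(d,pts,.018)[:,:2].astype(np.float32); l=cv2.fitLine(p,cv2.DIST_HUBER,0,.001,.001).ravel(); return l
hsv=cv2.cvtColor(d["img"],cv2.COLOR_BGR2HSV); m=cv2.inRange(hsv,(3,90,60),(17,255,255))
m=cv2.morphologyEx(m,cv2.MORPH_CLOSE,np.ones((9,9)))
L=[(np.where(m[r,220:300])[0][0]+220,r) for r in range(80,235)]; R=[(np.where(m[r,380:470])[0][-1]+380,r) for r in range(10,230)]
B=[(c,np.where(m[200:260,c])[0][-1]+200) for c in range(285,430)]
a=line(d,L);b=line(d,R);c=line(d,B)
for n,l in zip(("front","back","end"),(a,b,c)): print(n,l.round(4),np.degrees(np.arctan2(l[1],l[0])).round(2))
n=np.array([-a[1],a[0]]); print("depth",(b[2:]-a[2:])@n)
yaw=np.radians(-10.8); x=np.array([np.cos(yaw),np.sin(yaw)]);y=np.array([-x[1],x[0]])
q=np.array([[.5337,-.0207],[.5255,-.0644],[.5841,-.0755],[.5890,-.0529]])
print("a-frame corners",(q@x).round(4),(q@y).round(4))
pt=np.array([.5581,-.0534]); print("a from front edge",abs((pt-a[2:])@n),"from end",abs((pt-c[2:])@np.array([-c[1],c[0]])))
E
```

```text
front [0.1782 0.984  0.5087 0.0177] 79.73
back [0.1781 0.984  0.6955 0.0092] 79.74
end [ 0.9841 -0.1774  0.5846 -0.0981] -10.22
depth -0.18529548
a-frame corners [0.5281 0.5283 0.5879 0.5885] [0.0797 0.0352 0.0353 0.0584]
a from front edge 0.061283374352114305 from end 0.03931065928499856
```

{"api": "servo_tool", "payload": {"delta_pos": [[-0.385,0.99,0],[-0.385,0.99,0],[-0.385,0.99,0],[-0.385,0.99,0],[-0.385,0.99,0],[-0.385,0.99,0],[-0.385,0.99,0],[-0.385,0.99,0]], "delta_rot": [[0,0,-0.19],[0,0,0],[0,0,0],[0,0,0],[0,0,0],[0,0,0],[0,0,0],[0,0,0]], "jaw": [-1,-1,-1,-1,-1,-1,-1,-1]}}

```text
time_s: 4.75
position: [0.4335, 0.3048, 0.2317]
eef_rot: [180.0, -0.0, 74.8]
force: [-0.0, -1.4, -0.1]
grip_width: 0.0855
grip_force: 0.0
```

{"api": "servo_tool", "payload": {"delta_pos": [[-0.385,0.986,-0.5],[-0.385,0.986,-0.5],[0,0,-1],[0,0,-1],[0,0,-1],[0,0,-0.8],[0,0,-0.5],[0,0,-0.3]], "delta_rot": [[0,0,0],[0,0,0],[0,0,0],[0,0,0],[0,0,0],[0,0,0],[0,0,0],[0,0,0]], "jaw": [-1,-1,-1,-1,-1,-1,-1,-1]}}

```text
time_s: 5.75
position: [0.4033, 0.3821, 0.0067]
eef_rot: [-180.0, 0.0, 74.8]
force: [0.6, 0.8, -0.5]
grip_width: 0.0851
grip_force: 0.0
```

{"api": "servo_tool", "payload": {"delta_pos": [[0,0,0]], "delta_rot": [[0,0,0]], "jaw": [-1]}}

```text
time_s: 5.88
position: [0.4038, 0.3819, 0.0072]
eef_rot: [-180.0, 0.0, 74.7]
force: [-0.2, -0.2, -0.6]
grip_width: 0.0854
grip_force: 0.0
```

```bash
python3 - <<'E'
from h import *
d=grab("wrist","w3"); pickle.dump(d,open("w3.pkl","wb")); wedges(d,.036)
E
```

```text
wedge px [319. 302.] pt [0.4019 0.3786] yaw 164.96 L,rind,nose,skew mm [60.5 36.6 26.6 11. ]
```

View pics/w3.png

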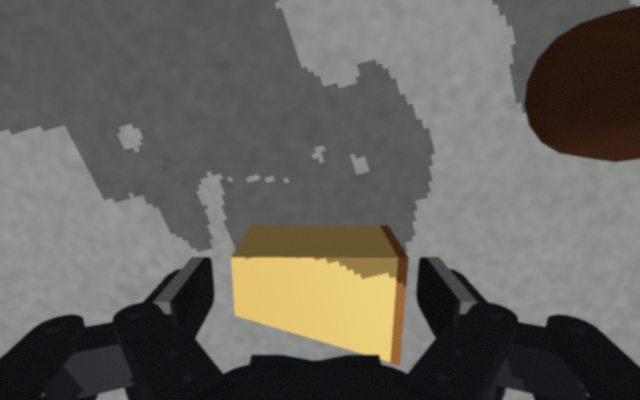

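The wedge sits centred between the fingers, with its straight upper edge at row 257 spanning columns 235 to 405. I'll close on it now.

{"api": "servo_tool", "payload": {"delta_pos": [[0,0,0],[0,0,0],[0,0,0],[0,0,0],[0,0,0],[0,0,0]], "delta_rot": [[0,0,0],[0,0,0],[0,0,0],[0,0,0],[0,0,0],[0,0,0]], "jaw": [1,1,1,1,1,1], "squeeze": 35}}

```text
time_s: 6.68
position: [0.4047, 0.3819, 0.0084]
eef_rot: [179.9, -0.1, 74.7]
force: [-1.1, 0.7, 6.2]
grip_width: 0.0635
grip_force: 38.8
```

```bash
cat >> h.py <<'E'
def held(d,s,col=slice(270,370)):
    # straight upper edge of the held wedge, as an offset from the TCP along tool x (edge of the lit top face)
    hsv=cv2.cvtColor(d["img"],cv2.COLOR_BGR2HSV); P=cloud(d)
    m=cv2.inRange(hsv,(15,60,20),(32,255,255))>0
    th=np.radians(s["eef_rot"][2]); tx=np.array([np.cos(th),np.sin(th)])
    off=(P[...,:2]-s["position"][:2])@tx; k=m&(np.abs(off)<.06)
    z=P[...,2][280:300,290:350]; zt=np.nanmedian(z)
    e=[np.nanmax(np.where(m[230:330,c]&(P[230:330,c,2]>zt-.006),off[230:330,c],np.nan)) for c in range(col.start,col.stop,4)]
    o=np.array(e); print("top z",zt.round(4),"straight edge off along tool x mm",(1e3*np.array([np.median(o),o[:5].mean(),o[-5:].mean()])).round(1))
E
python3 - <<'E'
from h import *
from cell import robot
d=grab("wrist"); s=robot.sense(); print(s["grip_width"],s["grip_force"],s["position"]); wedges(d,.036); held(d,s)
cv2.imwrite("pics/w4.png",d["img"])
E
```

```text
0.06337822331676289 38.77746105194092 [0.40471101 0.38192919 0.00837912]
wedge px [314. 301.] pt [0.4007 0.3784] yaw 59.44 L,rind,nose,skew mm [ 29.5  64.8  57.6 -14.3]
top z 0.0364 straight edge off along tool x mm [15.  15.  15.1]
```

{"api": "servo_tool", "payload": {"delta_pos": [[0,0,0.5],[0,0,1],[0,0,1],[0.36,-0.9,0],[0.36,-0.9,0],[0.36,-0.9,0],[0.36,-0.9,0],[0.36,-0.9,0]], "delta_rot": [[0,0,0],[0,0,0],[0,0,0],[0,0,0.65],[0,0,0],[0,0,0],[0,0,0],[0,0,0]], "jaw": [1,1,1,1,1,1,1,1]}}

```text
time_s: 7.72
position: [0.4767, 0.2003, 0.1076]
eef_rot: [180.0, -0.0, 79.1]
force: [-0.1, -0.2, -0.8]
grip_width: 0.0634
grip_force: 39.0
```

{"api": "servo_tool", "payload": {"delta_pos": [[0.36,-0.9,0],[0.36,-0.9,0],[0.36,-0.9,0],[0.36,-0.9,0],[0.36,-0.9,0],[0.36,-0.9,0],[0,0,0],[0,0,0]], "delta_rot": [[0,0,0],[0,0,0],[0,0,0],[0,0,0],[0,0,0],[0,0,0],[0,0,0],[0,0,0]], "jaw": [1,1,1,1,1,1,1,1]}}

```text
time_s: 8.72
position: [0.5624, -0.014, 0.1073]
eef_rot: [-180.0, -0.0, 79.1]
force: [-1.4, 0.5, -0.8]
grip_width: 0.0635
grip_force: 39.0
```

```bash
python3 - <<'E'
from h import *
from cell import robot
d=grab("wrist","w5"); s=robot.sense(); print(s["time_s"],s["grip_width"],s["grip_force"],s["position"],s["eef_rot"]); held(d,s)
E
```

```text
8.775 0.06343227496192809 39.010841846466064 [ 0.56230329 -0.01359306  0.10735485] [-1.79969938e+02 -1.11168155e-02  7.91729346e+01]
top z 0.1353 straight edge off along tool x mm [14.8 14.8 14.8]
```

View pics/w5.png

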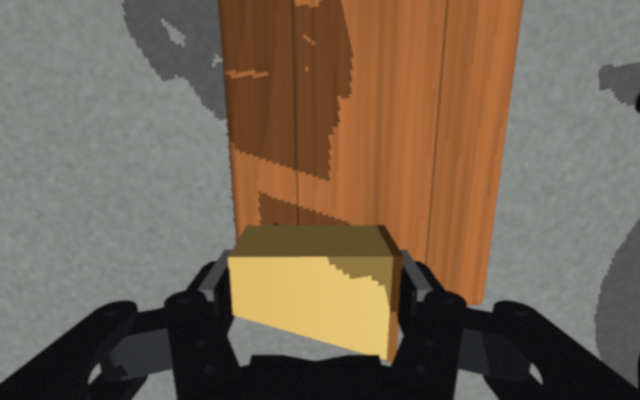

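The wedge is held square, with its straight edge at row 255 and the board beneath. I'll lower it onto the board.

{"api": "servo_tool", "payload": {"delta_pos": [[0.035,0,-0.9],[0,0,-0.6],[0,0,-0.3],[0,0,-0.12],[0,0,-0.06],[0,0,0]], "delta_rot": [[0,0,0],[0,0,0],[0,0,0],[0,0,0],[0,0,0],[0,0,0]], "jaw": [1,1,1,1,1,1]}}

```text
time_s: 9.52
position: [0.5644, -0.0144, 0.0286]
eef_rot: [179.9, 0.0, 79.1]
force: [0.6, 0.8, -0.4]
grip_width: 0.0637
grip_force: 39.1
```

{"api": "servo_tool", "payload": {"delta_pos": [[0,0,-0.04],[0,0,-0.02],[0,0,0]], "delta_rot": [[0,0,0],[0,0,0],[0,0,0]], "jaw": [1,1,1]}}

```text
time_s: 9.9
position: [0.5643, -0.0145, 0.0264]
eef_rot: [180.0, 0.0, 79.1]
force: [-1.7, 0.2, 4.7]
grip_width: 0.0632
grip_force: 39.6
```

{"api": "servo_tool", "payload": {"delta_pos": [[0,0,0],[0,0,0],[0,0,0]], "delta_rot": [[0,0,0],[0,0,0],[0,0,0]], "jaw": [-1,-1,-1]}}

```text
time_s: 10.28
position: [0.5642, -0.0144, 0.0256]
eef_rot: [-180.0, -0.0, 79.1]
force: [-0.7, 0.5, -1.1]
grip_width: 0.0851
grip_force: 0.0
```

{"api": "servo_tool", "payload": {"delta_pos": [[0,0,0.3],[0,0,1],[0,0,1],[0,0,1],[0,0,1],[0,0,0]], "delta_rot": [[0,0,0],[0,0,0],[0,0,0],[0,0,0],[0,0,0],[0,0,0]], "jaw": [-1,-1,-1,-1,-1,-1]}}

```text
time_s: 11.02
position: [0.5652, -0.0146, 0.2016]
eef_rot: [179.6, 0.0, 79.1]
force: [-0.2, -0.1, -1.1]
grip_width: 0.0857
grip_force: 0.0
```

```bash
python3 - <<'E'
from h import *
from cell import robot
d=grab("wrist","w6"); pickle.dump(d,open("w6.pkl","wb")); s=robot.sense(); print(s["time_s"],s["position"],s["eef_rot"])
for w in wedges(d,.054): print(w["q"].round(4).tolist())
E
```

```text
11.075 [ 0.56442613 -0.01443868  0.19941406] [1.79817800e+02 9.54152252e-03 7.91399124e+01]
wedge px [313. 211.] pt [ 0.5599 -0.0348] yaw -100.94 L,rind,nose,skew mm [70.6 59.2 57.9 -6.3]
[[0.5346999764442444, 0.006000000052154064], [0.5275999903678894, -0.06449999660253525], [0.5843999981880188, -0.07559999823570251], [0.5928000211715698, -0.005200000014156103]]
```

View pics/w6.png

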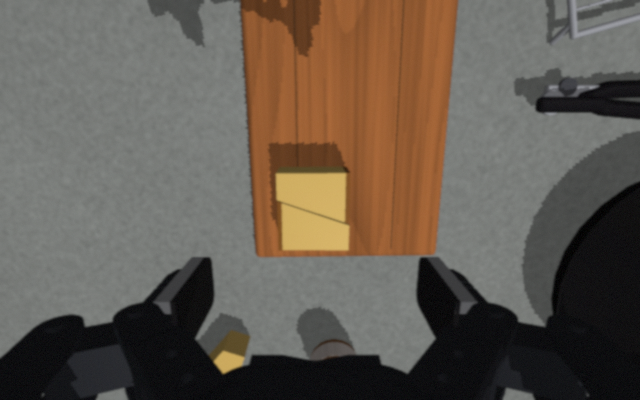

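The picture shows both wedges nested with a hairline gap, running from (278,172) to (350,250). I'll check the alignment of their ends numerically.

```bash
cat >> h.py <<'E'
YA=np.radians(-10.8); XA=np.array([np.cos(YA),np.sin(YA)]); AY=np.array([-XA[1],XA[0]]); A0=np.array([.5564,-.0530])
def ends(d,zt=.054,ys=(-12,-6,0,6,20,26,32,38,44,50)):
    # extents along the row frame's x of everything near the top height, per band of y; colour edge of the yellow likewise
    P=cloud(d); hsv=cv2.cvtColor(d["img"],cv2.COLOR_BGR2HSV); yel=cv2.inRange(hsv,(18,60,150),(32,255,255))>0
    v,u=np.mgrid[:400,:640]; R=cast(d,np.c_[u.ravel(),v.ravel()],zt)[:,:2]-A0; X=(R@XA).reshape(400,640)*1e3; Y=(R@AY).reshape(400,640)*1e3
    near=(np.abs(P[...,2]-zt)<.008)
    for y in ys:
        k=(np.abs(Y-y)<3)&(np.abs(X)<45); a=X[k&near]; b=X[k&yel]
        if len(a)>5 and len(b)>5: print("y",y,"depth x",np.percentile(a,[1,99]).round(1),"yellow x",np.percentile(b,[1,99]).round(1))
    c=[]
    for x in (-20,-10,0,10,20):
        k=(np.abs(X-x)<3)&yel; c.append(np.percentile(Y[k&(Y>-60)&(Y<150)],[1,99]).round(1).tolist())
    print("yellow y-extent at x -20..20",c)
E
python3 - <<'E'
from h import *
print("before");ends(pickle.load(open("w2.pkl","rb")))
print("after");ends(pickle.load(open("w6.pkl","rb")))
E
```

```text
before
y -12 depth x [-32.3  31.5] yellow x [-28.3  31.5]
y -6 depth x [-31.9  31.7] yellow x [-28.2  31.7]
y 0 depth x [-31.5  31.8] yellow x [-28.5  31.8]
y 6 depth x [-32.  31.] yellow x [-28.1  31. ]
y 20 depth x [-32.1   4. ] yellow x [-28.3  -1.3]
y 26 depth x [-31.7 -12.2] yellow x [-28.5 -16.5]
yellow y-extent at x -20..20 [[-16.6, 24.9], [-17.2, 21.3], [-16.7, 17.8], [-17.2, 14.2], [-16.7, 10.6]]
after
y -12 depth x [-31.9  31.1] yellow x [-28.3  32. ]
y -6 depth x [-31.8  31. ] yellow x [-28.1  31.9]
y 0 depth x [-31.6  31.7] yellow x [-28.   31.7]
y 6 depth x [-32.1  31.6] yellow x [-28.7  30.8]
y 20 depth x [-31.9  31.2] yellow x [-28.3  28.6]
y 26 depth x [-31.7  31.1] yellow x [-28.2  28.4]
y 32 depth x [-32.1  31. ] yellow x [-31.6  28.3]
y 38 depth x [-32.2  31.6] yellow x [-32.2  28.1]
y 44 depth x [-32.   31.5] yellow x [-32.  28.]
y 50 depth x [-31.8  31.3] yellow x [-31.8  28. ]
yellow y-extent at x -20..20 [[-16.8, 53.8], [-16.8, 53.8], [-16.8, 53.8], [-16.8, 53.8], [-16.9, 53.8]]
```

Ends agree within about 0.3 mm and the far side is square. Next, wedge 2.

{"api": "servo_tool", "payload": {"delta_pos": [[-0.31,0.55,0],[-0.31,0.55,0],[-0.31,0.55,0],[-0.31,0.55,0],[-0.31,0.55,0],[-0.31,0.55,0],[-0.31,0.55,0],[-0.31,0.55,0]], "delta_rot": [[0,0,0.97],[0,0,0.97],[0,0,0.97],[0,0,0.97],[0,0,0.97],[0,0,0.97],[0,0,0.97],[0,0,0.97]], "jaw": [-1,-1,-1,-1,-1,-1,-1,-1]}}

```text
time_s: 12.08
position: [0.4639, 0.1622, 0.1968]
eef_rot: [-179.9, -0.1, 132.7]
force: [0.9, 0.7, 0.2]
grip_width: 0.0851
grip_force: 0.0
```

{"api": "servo_tool", "payload": {"delta_pos": [[-0.31,0.55,0],[-0.31,0.55,0],[-0.31,0.55,0],[-0.31,0.55,0],[0,0,0],[0,0,0]], "delta_rot": [[0,0,0.97],[0,0,0.97],[0,0,0.97],[0,0,0.97],[0,0,0],[0,0,0]], "jaw": [-1,-1,-1,-1,-1,-1]}}

```text
time_s: 12.82
position: [0.4154, 0.2491, 0.1973]
eef_rot: [-180.0, -0.0, 159.1]
force: [-0.7, 0.0, 0.1]
grip_width: 0.0856
grip_force: 0.0
```

```bash
cat >> h.py <<'E'
def edgeyaw(w):
    q=w["q"]; s=[q[(i+1)%4]-q[i] for i in range(4)]; print("sides deg/len",[(float(np.degrees(np.arctan2(v[1],v[0])).round(1)),float((1e3*np.linalg.norm(v)).round(1))) for v in s])
E
python3 - <<'E'
from h import *
from cell import robot
d=grab("wrist","w7"); pickle.dump(d,open("w7.pkl","wb")); s=robot.sense(); print(s["time_s"],s["position"],s["eef_rot"])
for w in wedges(d,.036): edgeyaw(w)
E
```

```text
12.875 [0.41563937 0.24894714 0.19738474] [-1.79965625e+02 -2.40797582e-02  1.59046160e+02]
wedge px [314. 187.] pt [0.4151 0.2498] yaw 69.16 L,rind,nose,skew mm [59.4 44.2 23.5  0.1]
sides deg/len [(-22.299999237060547, 44.20000076293945), (69.0999984741211, 60.29999923706055), (160.60000610351562, 23.5), (-130.3000030517578, 62.099998474121094)]
```

{"api": "servo_tool", "payload": {"delta_pos": [[0.05,-0.04,-1],[0,0,-1],[0,0,-1],[0,0,-0.8],[0,0,-0.5],[0,0,-0.4],[0,0,0]], "delta_rot": [[0,0,-0.07],[0,0,0],[0,0,0],[0,0,0],[0,0,0],[0,0,0],[0,0,0]], "jaw": [-1,-1,-1,-1,-1,-1,-1]}}

```text
time_s: 13.75
position: [0.4173, 0.2472, 0.0089]
eef_rot: [-179.9, -0.1, 158.6]
force: [0.0, 0.0, 0.6]
grip_width: 0.0854
grip_force: 0.0
```

{"api": "servo_tool", "payload": {"delta_pos": [[0,0,0],[0,0,0],[0,0,0],[0,0,0],[0,0,0],[0,0,0]], "delta_rot": [[0,0,0],[0,0,0],[0,0,0],[0,0,0],[0,0,0],[0,0,0]], "jaw": [1,1,1,1,1,1]}}

```text
time_s: 14.5
position: [0.4179, 0.2479, 0.0105]
eef_rot: [180.0, 0.1, 158.7]
force: [0.2, -2.1, 7.8]
grip_width: 0.0636
grip_force: 39.3
```

```bash
python3 - <<'E'
from h import *
from cell import robot
d=grab("wrist","w8"); pickle.dump(d,open("w8.pkl","wb")); s=robot.sense(); print(s["time_s"],s["grip_width"],s["grip_force"],s["position"],s["eef_rot"])
# nearest-to-camera slanted edge: offset along tool x against tool y
P=cloud(d); hsv=cv2.cvtColor(d["img"],cv2.COLOR_BGR2HSV); m=cv2.inRange(hsv,(18,60,20),(32,255,255))>0
th=np.radians(s["eef_rot"][2]); tx=np.array([np.cos(th),np.sin(th)]); ty=np.array([tx[1],-tx[0]])
X=(P[...,:2]-s["position"][:2])@tx*1e3; Y=(P[...,:2]-s["position"][:2])@ty*1e3
for y in (-20,-10,0,10,20):
    k=m&(np.abs(Y-y)<1.5)&(P[...,2]>.031)&(P[...,2]<.045)&(np.abs(X)<50); print(y,k.sum(),np.percentile(X[k],[1,99]).round(1))
E
```

```text
14.55 0.0631020172133041 39.27818834781647 [0.41792769 0.2479242  0.01055954] [1.79955432e+02 9.11433882e-02 1.58680898e+02]
-20 824 [-13.3  27.9]
-10 760 [-13.4  24.3]
0 659 [-13.4  20.9]
10 617 [-13.7  17.6]
20 540 [-14.   14.2]
```

{"api": "servo_tool", "payload": {"delta_pos": [[0,0,0.5],[0,0,1],[0,0,1],[0.316,-0.484,0],[0.316,-0.484,0],[0.316,-0.484,0],[0.316,-0.484,0],[0.316,-0.484,0]], "delta_rot": [[0,0,0],[0,0,0],[0,0,0],[0,0,-0.964],[0,0,-0.964],[0,0,-0.964],[0,0,-0.964],[0,0,-0.964]], "jaw": [1,1,1,1,1,1,1,1]}}

```text
time_s: 15.55
position: [0.4808, 0.1506, 0.1099]
eef_rot: [180.0, -0.0, 125.3]
force: [-0.0, -0.4, -0.5]
grip_width: 0.0635
grip_force: 38.9
```

{"api": "servo_tool", "payload": {"delta_pos": [[0.316,-0.484,0],[0.316,-0.484,0],[0.316,-0.484,0],[0.316,-0.484,0],[0.316,-0.484,0],[0.316,-0.484,0],[0.316,-0.484,0],[0,0,0]], "delta_rot": [[0,0,-0.964],[0,0,-0.964],[0,0,-0.964],[0,0,-0.964],[0,0,-0.964],[0,0,-0.964],[0,0,-0.964],[0,0,0]], "jaw": [1,1,1,1,1,1,1,1]}}

```text
time_s: 16.55
position: [0.5695, 0.0147, 0.1097]
eef_rot: [180.0, -0.0, 79.1]
force: [0.9, -0.6, -0.3]
grip_width: 0.0631
grip_force: 38.9
```

{"api": "servo_tool", "payload": {"delta_pos": [[0,0,0],[0,0,0]], "delta_rot": [[0,0,0],[0,0,0]], "jaw": [1,1]}}

```text
time_s: 16.8
position: [0.5686, 0.0164, 0.1098]
eef_rot: [-180.0, -0.0, 79.3]
force: [0.4, 0.1, -0.2]
grip_width: 0.0632
grip_force: 38.9
```

```bash
cat >> h.py <<'E'
def avg(n=6):
    from cell import robot
    S=[]
    for i in range(n): robot.read_camera("wrist"); S.append(robot.sense())
    print(S[-1]["time_s"],"pos",np.mean([s["position"] for s in S],0).round(4),"std",np.std([s["position"] for s in S],0).round(4),"yaw",np.mean([s["eef_rot"][2] for s in S]).round(2),"w",S[-1]["grip_width"].round(4))
E
python3 -c "
from h import *
avg(6)"
```

```text
Traceback (most recent call last):
  File "h.py", line 93, in avg
    print(S[-1]["time_s"],"pos",np.mean([s["position"] for s in S],0).round(4),"std",np.std([s["position"] for s in S],0).round(4),"yaw",np.mean([s["eef_rot"][2] for s in S]).round(2),"w",S[-1]["grip_width"].round(4))
                                                                                                                                                                                            ^^^^^^^^^^^^^^^^^^^^^^^^^
AttributeError: 'float' object has no attribute 'round'
```

```bash
sed -i 's/S\[-1\]\["grip_width"\].round(4)/round(S[-1]["grip_width"],4)/' h.py; python3 -c "
from h import *
avg(6)"
```

```text
17.4 pos [0.569  0.0157 0.1097] std [0. 0. 0.] yaw 79.16 w 0.0631
```

{"api": "servo_tool", "payload": {"delta_pos": [[0.01,-0.007,-0.9],[0,0,-0.6],[0,0,-0.3],[0,0,-0.13],[0,0,-0.07],[0,0,-0.03],[0,0,0]], "delta_rot": [[0,0,0],[0,0,0],[0,0,0],[0,0,0],[0,0,0],[0,0,0],[0,0,0]], "jaw": [1,1,1,1,1,1,1]}}

```text
time_s: 18.27
position: [0.5697, 0.0154, 0.0289]
eef_rot: [180.0, -0.0, 79.2]
force: [-0.6, 0.3, -0.1]
grip_width: 0.0634
grip_force: 40.2
```

{"api": "servo_tool", "payload": {"delta_pos": [[0,0,-0.03],[0,0,-0.02],[0,0,0]], "delta_rot": [[0,0,0],[0,0,0],[0,0,0]], "jaw": [1,1,1]}}

```text
time_s: 18.65
position: [0.5697, 0.0153, 0.0285]
eef_rot: [179.9, 0.0, 79.2]
force: [-4.5, -0.1, 16.0]
grip_width: 0.063
grip_force: 42.2
```

{"api": "servo_tool", "payload": {"delta_pos": [[0,0,0],[0,0,0],[0,0,0]], "delta_rot": [[0,0,0],[0,0,0],[0,0,0]], "jaw": [-1,-1,-1]}}

```text
time_s: 19.02
position: [0.5694, 0.0154, 0.0264]
eef_rot: [-180.0, 0.0, 79.1]
force: [-0.0, 0.3, -0.4]
grip_width: 0.0854
grip_force: 0.0
```

{"api": "servo_tool", "payload": {"delta_pos": [[0,0,0.3],[0,0,1],[0,0,1],[0,0,1],[0,0,1],[0,0,0],[0,0,0]], "delta_rot": [[0,0,0],[0,0,0],[0,0,0],[0,0,0],[0,0,0],[0,0,0],[0,0,0]], "jaw": [-1,-1,-1,-1,-1,-1,-1]}}

```text
time_s: 19.9
position: [0.5691, 0.0155, 0.1983]
eef_rot: [-180.0, 0.0, 79.1]
force: [0.7, -0.4, -0.4]
grip_width: 0.0853
grip_force: 0.0
```

```bash
python3 - <<'E'
from h import *
from cell import robot
d=grab("wrist","w9"); pickle.dump(d,open("w9.pkl","wb")); s=robot.sense(); print(s["time_s"],s["position"],s["eef_rot"])
ends(d,ys=(-10,0,35,45,60,70,80,90))
E
```

```text
19.95 [0.5689528  0.01547822 0.19776006] [-1.79899720e+02 -2.45239779e-04  7.91467392e+01]
y -10 depth x [-31.7  31.2] yellow x [-28.   32.2]
y 0 depth x [-31.6  31.7] yellow x [-27.9  31.9]
y 35 depth x [-32.4  31. ] yellow x [-31.7  28.3]
y 45 depth x [-32.1  31.5] yellow x [-32.1  28.1]
y 60 depth x [-32.5  31.1] yellow x [-29.1  31.1]
y 70 depth x [-32.3  30.8] yellow x [-28.8  31. ]
y 80 depth x [-32.8  29. ] yellow x [-28.6  29.4]
y 90 depth x [-32.6   5.9] yellow x [-29.2   2.9]
yellow y-extent at x -20..20 [[-16.3, 94.8], [-16.3, 91.5], [-16.3, 88.1], [-16.3, 84.7], [-16.3, 81.2]]
```

View pics/w9.png

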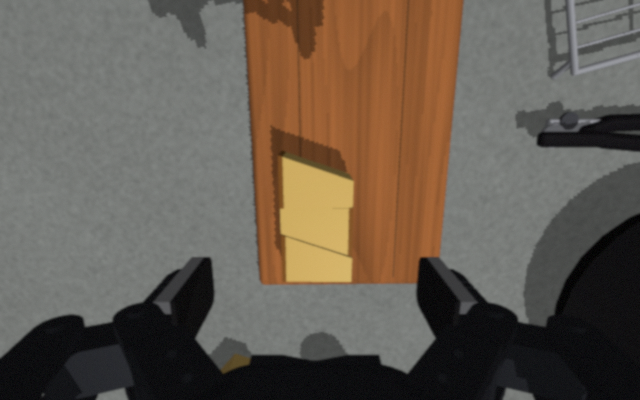

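The picture shows three wedges in a row from (280,155) to (352,283), tightly closed up. I'll check that they lie flat and work out the spacing.

```bash
python3 - <<'E'
from h import *
for f in ("w2","w6","w9"):
    d=pickle.load(open(f+".pkl","rb")); P=cloud(d); hsv=cv2.cvtColor(d["img"],cv2.COLOR_BGR2HSV); yel=cv2.inRange(hsv,(18,60,150),(32,255,255))>0
    R=P[...,:2]-A0; X=R@XA*1e3; Y=R@AY*1e3
    for y in (-10,0,40,50,60,70,80):
        o=[np.nanmedian(P[...,2][yel&(np.abs(Y-y)<3)&(np.abs(X-x)<4)])*1e3 if (yel&(np.abs(Y-y)<3)&(np.abs(X-x)<4)).sum()>5 else 0 for x in (-22,0,22)]
        print(f,y,np.round(o,1))
    # dark seam rows: grey profile along y at x=-15,0,15 (interpolated)
    g=cv2.cvtColor(d["img"],cv2.COLOR_BGR2GRAY).astype(np.float32)
    for x in (-15,0,15):
        ys=np.arange(-25,100,.5); w=np.c_[A0+(np.c_[np.full(len(ys),x)*1e-3,ys*1e-3])@np.array([XA,AY]),np.full(len(ys),.054)]
        uv=proj(d,w).astype(np.float32); pr=cv2.remap(g,uv[:,0].reshape(-1,1),uv[:,1].reshape(-1,1),cv2.INTER_LINEAR).ravel()
        loc=[ (ys[i],int(pr[i])) for i in range(3,len(ys)-3) if pr[i]==pr[i-3:i+4].min() and pr[i]<np.median(pr[max(0,i-12):i+12])-5]
        print(f,"x",x,"dark at",[(float(a),b) for a,b in loc])
E
```

```text
w2 -10 [54.5 54.4 54.2]
w2 0 [54.7 54.5 54.3]
w2 40 [0 0 0]
w2 50 [0 0 0]
w2 60 [0 0 0]
w2 70 [0 0 0]
w2 80 [0 0 0]
w2 x -15 dark at []
w2 x 0 dark at []
w2 x 15 dark at []
w6 -10 [54.5 54.6 54.5]
w6 0 [54.4 54.5 54.6]
w6 40 [54.7 54.6 54.5]
w6 50 [54.3 54.5 54.4]
w6 60 [0 0 0]
w6 70 [0 0 0]
w6 80 [0 0 0]
w6 x -15 dark at [(-22.5, 109), (23.5, 141)]
w6 x 0 dark at [(-22.5, 107), (-22.0, 107), (18.5, 141)]
w6 x 15 dark at [(-22.0, 101), (13.0, 131)]
w9 -10 [54.4 54.4 54.3]
w9 0 [54.6 54.4 54.4]
w9 40 [54.4 54.4 54.5]
w9 50 [54.5 54.6 54.4]
w9 60 [54.4 54.3 54.4]
w9 70 [54.3 54.3 54.4]
w9 80 [54.4 54.2 54.4]
w9 x -15 dark at [(-19.5, 112), (23.5, 139)]
w9 x 0 dark at [(-19.5, 111), (18.0, 145)]
w9 x 15 dark at [(-19.5, 109), (13.0, 140), (53.5, 167)]
```

{"api": "servo_tool", "payload": {"delta_pos": [[-0.225,-0.337,0],[-0.225,-0.337,0],[-0.225,-0.337,0],[-0.225,-0.337,0],[-0.225,-0.337,0],[-0.225,-0.337,0],[-0.225,-0.337,0],[-0.225,-0.337,0]], "delta_rot": [[0,0,-0.989],[0,0,-0.989],[0,0,-0.989],[0,0,-0.989],[0,0,-0.989],[0,0,-0.989],[0,0,-0.989],[0,0,-0.989]], "jaw": [-1,-1,-1,-1,-1,-1,-1,-1]}}

```text
time_s: 20.95
position: [0.4967, -0.0927, 0.1975]
eef_rot: [-179.9, 0.1, 24.5]
force: [0.1, 0.4, 0.3]
grip_width: 0.0852
grip_force: 0.0
```

{"api": "servo_tool", "payload": {"delta_pos": [[-0.225,-0.337,0],[-0.225,-0.337,0],[-0.225,-0.337,0],[-0.225,-0.337,0],[-0.225,-0.337,0],[-0.225,-0.337,0],[-0.225,-0.337,0],[-0.225,-0.337,0]], "delta_rot": [[0,0,-0.989],[0,0,-0.989],[0,0,-0.989],[0,0,-0.989],[0,0,-0.989],[0,0,-0.989],[0,0,-0.989],[0,0,-0.989]], "jaw": [-1,-1,-1,-1,-1,-1,-1,-1]}}

```text
time_s: 21.95
position: [0.4248, -0.2004, 0.1976]
eef_rot: [-180.0, 0.1, -29.9]
force: [0.0, 0.0, 0.3]
grip_width: 0.0852
grip_force: 0.0
```

{"api": "servo_tool", "payload": {"delta_pos": [[0,0,0],[0,0,0]], "delta_rot": [[0,0,0],[0,0,0]], "jaw": [-1,-1]}}

```text
time_s: 22.2
position: [0.4255, -0.1998, 0.1981]
eef_rot: [-180.0, 0.1, -29.5]
force: [-0.9, 0.4, -0.6]
grip_width: 0.086
grip_force: 0.0
```

```bash
python3 - <<'E'
from h import *
from cell import robot
d=grab("wrist","w10"); pickle.dump(d,open("w10.pkl","wb")); s=robot.sense(); print(s["time_s"],s["position"],s["eef_rot"])
for w in wedges(d,.036): edgeyaw(w)
E
```

```text
22.25 [ 0.42561386 -0.19972173  0.19820185] [-1.79981389e+02  4.40169153e-02 -2.95144543e+01]
wedge px [319. 185.] pt [ 0.4258 -0.2016] yaw 58.59 L,rind,nose,skew mm [60.8 44.6 24.1  0.2]
sides deg/len [(149.0, 24.100000381469727), (-140.39999389648438, 64.0), (-31.899999618530273, 44.599998474121094), (58.400001525878906, 61.099998474121094)]
```

{"api": "servo_tool", "payload": {"delta_pos": [[0.057,-0.11,-1],[0,0,-1],[0,0,-1],[0,0,-0.8],[0,0,-0.5],[0,0,-0.4],[0,0,0]], "delta_rot": [[0,0,-0.275],[0,0,0],[0,0,0],[0,0,0],[0,0,0],[0,0,0],[0,0,0]], "jaw": [-1,-1,-1,-1,-1,-1,-1]}}

```text
time_s: 23.12
position: [0.4276, -0.2039, 0.0097]
eef_rot: [-180.0, 0.1, -31.4]
force: [0.1, 0.3, -0.1]
grip_width: 0.0854
grip_force: 0.0
```

{"api": "servo_tool", "payload": {"delta_pos": [[0,0,0],[0,0,0],[0,0,0],[0,0,0],[0,0,0],[0,0,0]], "delta_rot": [[0,0,0],[0,0,0],[0,0,0],[0,0,0],[0,0,0],[0,0,0]], "jaw": [1,1,1,1,1,1]}}

```text
time_s: 23.88
position: [0.4282, -0.2048, 0.0113]
eef_rot: [180.0, -0.1, -31.5]
force: [0.7, 1.8, 6.5]
grip_width: 0.0634
grip_force: 39.2
```

```bash
python3 - <<'E'
from h import *
from cell import robot
d=grab("wrist","w11"); s=robot.sense(); print(s["time_s"],s["grip_width"],s["grip_force"],s["position"],s["eef_rot"]); held(d,s)
E
```

```text
23.925 0.06334398648362957 39.246928095817566 [ 0.42818059 -0.20483412  0.01135906] [ 1.79997878e+02 -9.87945696e-02 -3.15208236e+01]
top z 0.0364 straight edge off along tool x mm [13.7 13.8 13.6]
```

{"api": "servo_tool", "payload": {"delta_pos": [[0,0,0.5],[0,0,1],[0,0,1],[0.219,0.384,0],[0.219,0.384,0],[0.219,0.384,0],[0.219,0.384,0],[0.219,0.384,0]], "delta_rot": [[0,0,0],[0,0,0],[0,0,0],[0,0,0.947],[0,0,0.947],[0,0,0.947],[0,0,0.947],[0,0,0.947]], "jaw": [1,1,1,1,1,1,1,1]}}

```text
time_s: 24.92
position: [0.4717, -0.1273, 0.1107]
eef_rot: [180.0, -0.0, 1.2]
force: [-0.2, 0.6, -0.6]
grip_width: 0.0629
grip_force: 38.9
```

{"api": "servo_tool", "payload": {"delta_pos": [[0.219,0.384,0],[0.219,0.384,0],[0.219,0.384,0],[0.219,0.384,0],[0.219,0.384,0],[0.219,0.384,0],[0.219,0.384,0],[0.219,0.384,0]], "delta_rot": [[0,0,0.947],[0,0,0.947],[0,0,0.947],[0,0,0.947],[0,0,0.947],[0,0,0.947],[0,0,0.947],[0,0,0.947]], "jaw": [1,1,1,1,1,1,1,1]}}

```text
time_s: 25.92
position: [0.5417, -0.0045, 0.1107]
eef_rot: [180.0, 0.0, 53.3]
force: [-0.3, -0.1, 0.6]
grip_width: 0.0633
grip_force: 38.9
```

{"api": "servo_tool", "payload": {"delta_pos": [[0.219,0.384,0],[0.219,0.384,0],[0.219,0.384,0],[0.219,0.384,0],[0,0,0],[0,0,0],[0,0,0]], "delta_rot": [[0,0,0.947],[0,0,0.947],[0,0,0.947],[0,0,0.947],[0,0,0],[0,0,0],[0,0,0]], "jaw": [1,1,1,1,1,1,1]}}

```text
time_s: 26.8
position: [0.5764, 0.0559, 0.1106]
eef_rot: [-180.0, 0.0, 79.0]
force: [0.2, -0.0, 0.2]
grip_width: 0.063
grip_force: 38.9
```

```bash
python3 -c "
from h import *
from cell import robot
avg(4)
held(grab('wrist'),robot.sense())"
```

```text
27.0 pos [0.5765 0.056  0.1106] std [0.0001 0.0001 0.    ] yaw 79.08 w 0.0628
top z 0.1356 straight edge off along tool x mm [13.3 13.2 13.3]
```

{"api": "servo_tool", "payload": {"delta_pos": [[0.02,0.01,-0.9],[0,0,-0.6],[0,0,-0.3],[0,0,-0.13],[0,0,-0.07],[0,0,-0.05],[0,0,0]], "delta_rot": [[0,0,0.02],[0,0,0],[0,0,0],[0,0,0],[0,0,0],[0,0,0],[0,0,0]], "jaw": [1,1,1,1,1,1,1]}}

```text
time_s: 27.92
position: [0.5778, 0.0568, 0.0294]
eef_rot: [179.9, -0.0, 79.3]
force: [-1.0, 0.5, 4.5]
grip_width: 0.063
grip_force: 39.6
```

Contact at the expected height; releasing.

{"api": "servo_tool", "payload": {"delta_pos": [[0,0,0],[0,0,0],[0,0,0]], "delta_rot": [[0,0,0],[0,0,0],[0,0,0]], "jaw": [-1,-1,-1]}}

```text
time_s: 28.3
position: [0.5775, 0.0568, 0.0285]
eef_rot: [180.0, 0.0, 79.3]
force: [-0.1, 0.1, -1.0]
grip_width: 0.0854
grip_force: 0.0
```

{"api": "servo_tool", "payload": {"delta_pos": [[0,0,0.3],[0,0,1],[0,0,1],[0,0,1],[0,0,1],[0,0,0],[0,0,0]], "delta_rot": [[0,0,0],[0,0,0],[0,0,0],[0,0,0],[0,0,0],[0,0,0],[0,0,0]], "jaw": [-1,-1,-1,-1,-1,-1,-1]}}

```text
time_s: 29.18
position: [0.5771, 0.0569, 0.2004]
eef_rot: [-180.0, 0.0, 79.3]
force: [-0.5, 0.7, -0.5]
grip_width: 0.0854
grip_force: 0.0
```

```bash
python3 - <<'E'
from h import *
from cell import robot
d=grab("wrist","w12"); pickle.dump(d,open("w12.pkl","wb")); s=robot.sense(); print(s["time_s"],s["position"],s["eef_rot"])
ends(d,ys=(-10,0,35,45,60,70,95,105,115))
g=cv2.cvtColor(d["img"],cv2.COLOR_BGR2GRAY).astype(np.float32)
for x in (-15,0,15):
    ys=np.arange(-25,135,.5); w=np.c_[A0+(np.c_[np.full(len(ys),x)*1e-3,ys*1e-3])@np.array([XA,AY]),np.full(len(ys),.054)]
    uv=proj(d,w).astype(np.float32); pr=cv2.remap(g,uv[:,0].reshape(-1,1),uv[:,1].reshape(-1,1),cv2.INTER_LINEAR).ravel()
    print(x,[(float(ys[i]),int(pr[i])) for i in range(3,len(ys)-3) if pr[i]==pr[i-3:i+4].min() and pr[i]<np.median(pr[max(0,i-12):i+12])-5])
cv2.imwrite("pics/w12c.png",cv2.resize(d["img"][100:340,200:500],None,fx=2.5,fy=2.5,interpolation=cv2.INTER_CUBIC))
t=grab("top","t1"); pickle.dump(t,open("t1.pkl","wb"))
E
```

```text
29.225 [0.57694744 0.05686379 0.19976891] [-1.79902263e+02  9.17648539e-03  7.92865721e+01]
y -10 depth x [-31.7  31. ] yellow x [-27.9  32. ]
y 0 depth x [-31.5  31.7] yellow x [-28.6  31.7]
y 35 depth x [-31.7  31.6] yellow x [-31.6  28.9]
y 45 depth x [-32.3  31.4] yellow x [-32.3  28.6]
y 60 depth x [-32.8  30.9] yellow x [-29.2  31. ]
y 70 depth x [-32.6  30.6] yellow x [-29.   31.5]
y 95 depth x [-32.8  30.9] yellow x [-29.3  28.1]
y 105 depth x [-32.6  31.3] yellow x [-31.7  27.9]
y 115 depth x [-32.2  31. ] yellow x [-32.3  28.4]
yellow y-extent at x -20..20 [[-16.0, 123.8], [-16.0, 123.8], [-17.1, 123.9], [-17.0, 123.9], [-17.0, 123.9]]
-15 [(23.5, 147), (54.0, 167), (94.5, 147)]
0 [(18.5, 148), (54.0, 168), (89.0, 148)]
15 [(13.0, 144), (54.0, 171), (84.0, 150)]
```

View pics/w12c.png

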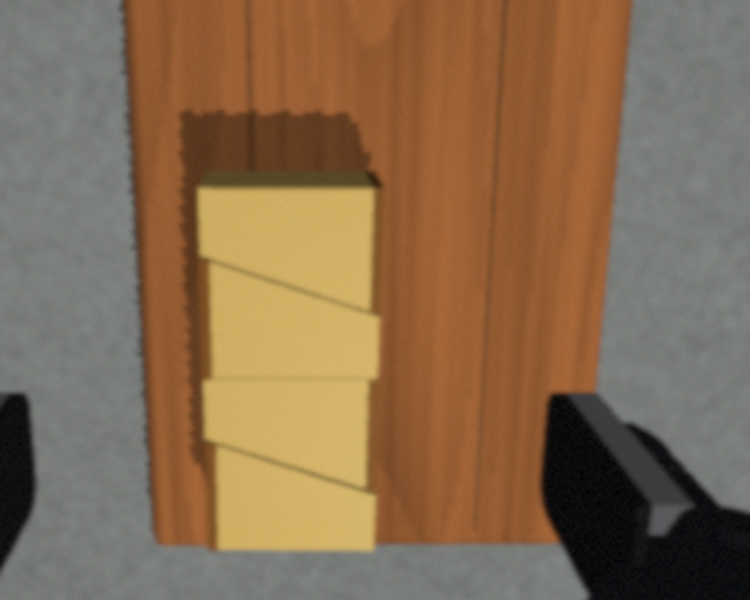

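The crop shows the four wedges forming a neat rectangle, with hairline seams and ends in line. Next, the ramekin.

{"api": "servo_tool", "payload": {"delta_pos": [[-0.02,-0.95,0],[-0.02,-0.95,0],[-0.02,-0.95,0],[-0.02,-0.95,0],[-0.02,-0.95,0],[-0.02,-0.95,0],[-0.02,-0.95,0],[-0.02,-0.95,0]], "delta_rot": [[0,0,0],[0,0,0],[0,0,0],[0,0,0],[0,0,0],[0,0,0],[0,0,0],[0,0,0]], "jaw": [-1,-1,-1,-1,-1,-1,-1,-1]}}

```text
time_s: 30.28
position: [0.5707, -0.2483, 0.1994]
eef_rot: [-179.9, -0.0, 79.3]
force: [0.3, -0.7, -0.3]
grip_width: 0.0852
grip_force: 0.0
```

{"api": "servo_tool", "payload": {"delta_pos": [[-0.02,-0.95,0],[-0.02,-0.95,0],[0,0,0],[0,0,0]], "delta_rot": [[0,0,0],[0,0,0],[0,0,0],[0,0,0]], "jaw": [-1,-1,-1,-1]}}

```text
time_s: 30.78
position: [0.5693, -0.3226, 0.1997]
eef_rot: [-179.9, -0.1, 79.3]
force: [0.1, 0.4, 0.9]
grip_width: 0.0857
grip_force: 0.0
```

```bash
python3 - <<'E'
from h import *
from cell import robot
d=grab("wrist","w13"); pickle.dump(d,open("w13.pkl","wb")); s=robot.sense(); print(s["time_s"],s["position"],s["eef_rot"])
P=cloud(d)
for zt,tol in ((.038,.006),(.07,.006),(.125,.008)):
    m=(np.abs(P[...,2]-zt)<tol).astype(np.uint8)
    for b in blobs(m,400):
        (c,ax,an)=cv2.fitEllipse(b); w=cast(d,b.reshape(-1,2),zt)[:,:2].astype(np.float32); cc,r=cv2.minEnclosingCircle(w)
        print(zt,"px",np.round(c),"centre",np.round(cc,4),"ell-centre",cast(d,c,zt)[0].round(4),"r",round(r,4))
E
```

```text
30.825 [ 0.56946267 -0.32220129  0.20004871] [-1.79942932e+02 -4.54300046e-02  7.93287251e+01]
0.038 px [321. 225.] centre [ 0.5669 -0.3607] ell-centre [ 0.5669 -0.3602  0.038 ] r 0.0324
0.07 px [265.  86.] centre [ 0.5462 -0.2332] ell-centre [ 0.5464 -0.2325  0.07  ] r 0.0249
0.07 px [152. 252.] centre [ 0.4376 -0.3349] ell-centre [ 0.4204 -0.3472  0.07  ] r 0.0324
0.125 px [127. 268.] centre [ 0.4328 -0.3394] ell-centre [ 0.432  -0.3369  0.125 ] r 0.0314
```

View pics/w13.png

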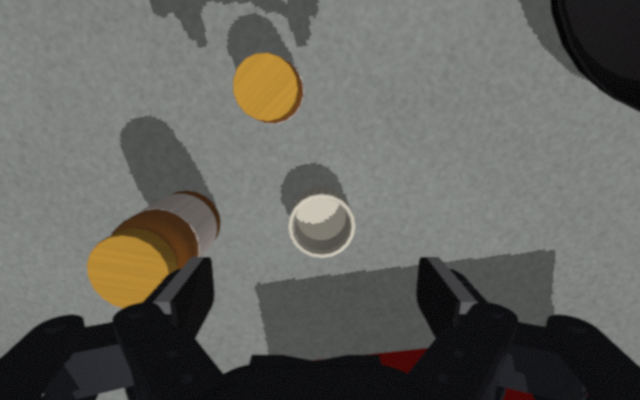

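The picture shows the ramekin at (321,225), the squat jar at (265,86) and the tall jar at (127,268). The ramekin radius of 32.4 mm matches its given size. I'll descend and grip it.

{"api": "servo_tool", "payload": {"delta_pos": [[-0.06,-0.96,-0.4],[0,0,-1],[0,0,-1],[0,0,-1],[0,0,-0.7],[0,0,-0.4],[0,0,-0.2],[0,0,0]], "delta_rot": [[0,0,0],[0,0,0],[0,0,0],[0,0,0],[0,0,0],[0,0,0],[0,0,0],[0,0,0]], "jaw": [-1,-1,-1,-1,-1,-1,-1,-1]}}

```text
time_s: 31.82
position: [0.5673, -0.3615, 0.0129]
eef_rot: [180.0, 0.0, 79.3]
force: [-0.2, 0.3, -0.3]
grip_width: 0.0856
grip_force: 0.0
```

{"api": "servo_tool", "payload": {"delta_pos": [[0,0,0],[0,0,0],[0,0,0],[0,0,0],[0,0,0],[0,0,0]], "delta_rot": [[0,0,0],[0,0,0],[0,0,0],[0,0,0],[0,0,0],[0,0,0]], "jaw": [1,1,1,1,1,1]}}

```text
time_s: 32.58
position: [0.5676, -0.3619, 0.0142]
eef_rot: [179.9, 0.1, 79.3]
force: [-0.3, 1.3, 6.3]
grip_width: 0.0631
grip_force: 37.9
```

```bash
cat >> h.py <<'E'
def rim(d,s,zt,tol=.008):
    P=cloud(d); m=(np.abs(P[...,2]-zt)<tol)&(np.linalg.norm(P[...,:2]-s["position"][:2],axis=-1)<.06)
    p=P[m][:,:2]; th=np.radians(s["eef_rot"][2]); tx=np.array([np.cos(th),np.sin(th)]); r=p-s["position"][:2]
    X=r@tx*1e3; Y=r@np.array([tx[1],-tx[0]])*1e3
    print("n",len(p),"tool-x 1/99",np.percentile(X,[1,99]).round(1),"tool-y",np.percentile(Y,[1,99]).round(1))
E
python3 - <<'E'
from h import *
from cell import robot
d=grab("wrist","w14"); s=robot.sense(); print(s["time_s"],s["grip_width"],s["grip_force"],s["position"],s["eef_rot"]); rim(d,s,.038)
E
```

```text
32.625 0.063074708978062 37.89986621355638 [ 0.5675729  -0.36193153  0.01423584] [1.79876661e+02 6.94246884e-02 7.92875586e+01]
n 9167 tool-x 1/99 [-29.6  31.6] tool-y [-44.   42.3]
```

{"api": "servo_tool", "payload": {"delta_pos": [[0,0,0.5],[0,0,1],[0,0,1],[0.042,0.925,0],[0.042,0.925,0],[0.042,0.925,0],[0.042,0.925,0],[0.042,0.925,0]], "delta_rot": [[0,0,0],[0,0,0],[0,0,0],[0,0,0],[0,0,0],[0,0,0],[0,0,0],[0,0,0]], "jaw": [1,1,1,1,1,1,1,1]}}

```text
time_s: 33.62
position: [0.5754, -0.1754, 0.1131]
eef_rot: [180.0, 0.0, 79.3]
force: [1.2, 0.3, -1.2]
grip_width: 0.0628
grip_force: 38.9
```

{"api": "servo_tool", "payload": {"delta_pos": [[0.042,0.925,0],[0.042,0.925,0],[0.042,0.925,0],[0.042,0.925,0],[0.042,0.925,0],[0.042,0.925,0],[0.042,0.925,0],[0.042,0.925,0]], "delta_rot": [[0,0,0],[0,0,0],[0,0,0],[0,0,0],[0,0,0],[0,0,0],[0,0,0],[0,0,0]], "jaw": [1,1,1,1,1,1,1,1]}}

```text
time_s: 34.62
position: [0.5889, 0.1206, 0.1131]
eef_rot: [179.9, -0.0, 79.3]
force: [-0.3, 0.3, -2.7]
grip_width: 0.0628
grip_force: 38.9
```

{"api": "servo_tool", "payload": {"delta_pos": [[0,0,0],[0,0,0],[0,0,0]], "delta_rot": [[0,0,0],[0,0,0],[0,0,0]], "jaw": [1,1,1]}}

```text
time_s: 35.0
position: [0.589, 0.1184, 0.1127]
eef_rot: [180.0, 0.0, 79.2]
force: [-0.6, -0.4, -1.6]
grip_width: 0.0628
grip_force: 39.0
```

```bash
python3 -c "
from h import *
avg(3)"
```

```text
35.15 pos [0.589  0.1186 0.1126] std [0.     0.0001 0.    ] yaw 79.22 w 0.0627
```

{"api": "servo_tool", "payload": {"delta_pos": [[0.01,0.018,-0.9],[0,0,-0.6],[0,0,-0.3],[0,0,-0.12],[0,0,-0.07],[0,0,-0.05],[0,0,0]], "delta_rot": [[0,0,0],[0,0,0],[0,0,0],[0,0,0],[0,0,0],[0,0,0],[0,0,0]], "jaw": [1,1,1,1,1,1,1]}}

```text
time_s: 36.02
position: [0.5897, 0.1202, 0.0323]
eef_rot: [179.9, -0.0, 79.3]
force: [-2.8, 0.1, 4.5]
grip_width: 0.0629
grip_force: 39.4
```

{"api": "servo_tool", "payload": {"delta_pos": [[0,0,0],[0,0,0],[0,0,0]], "delta_rot": [[0,0,0],[0,0,0],[0,0,0]], "jaw": [-1,-1,-1]}}

```text
time_s: 36.4
position: [0.5893, 0.1201, 0.0309]
eef_rot: [180.0, -0.0, 79.3]
force: [0.2, 0.1, 0.2]
grip_width: 0.0855
grip_force: 0.0
```

{"api": "servo_tool", "payload": {"delta_pos": [[0,0,0.3],[0,0,1],[0,0,1],[0,0,1],[0,0,1],[0,0,0],[0,0,0]], "delta_rot": [[0,0,0],[0,0,0],[0,0,0],[0,0,0],[0,0,0],[0,0,0],[0,0,0]], "jaw": [-1,-1,-1,-1,-1,-1,-1]}}

```text
time_s: 37.28
position: [0.5889, 0.1202, 0.2027]
eef_rot: [-180.0, 0.0, 79.3]
force: [0.7, 0.3, -0.5]
grip_width: 0.0853
grip_force: 0.0
```

```bash
python3 - <<'E'
from h import *
from cell import robot
d=grab("wrist","w15"); pickle.dump(d,open("w15.pkl","wb")); s=robot.sense(); print(s["time_s"],s["position"],s["eef_rot"])
P=cloud(d); hsv=cv2.cvtColor(d["img"],cv2.COLOR_BGR2HSV); yel=cv2.inRange(hsv,(18,60,150),(32,255,255))>0
for b in blobs(((np.abs(P[...,2]-.056)<.006)&~yel).astype(np.uint8),400):
    w=cast(d,b.reshape(-1,2),.056)[:,:2]; cc,r=cv2.minEnclosingCircle(w.astype(np.float32)); print("rim row-frame",((cc-A0)@XA*1e3).round(1),((cc-A0)@AY*1e3).round(1),r)
ends(d,ys=(95,115))
E
```

```text
37.325 [0.58880127 0.12013606 0.20215701] [-1.79903445e+02  2.21876008e-02  7.92875090e+01]
rim row-frame -0.8 176.9 0.03200044482946396
y 95 depth x [-32.2  30.9] yellow x [-29.3  28.1]
y 115 depth x [-32.4  31.2] yellow x [-31.7  28.4]
yellow y-extent at x -20..20 [[2.8, 123.4], [1.6, 123.4], [0.4, 123.5], [1.7, 123.5], [4.1, 123.5]]
```

{"api": "servo_tool", "payload": {"delta_pos": [[-0.077,-0.629,0],[-0.077,-0.629,0],[-0.077,-0.629,0],[-0.077,-0.629,0],[-0.077,-0.629,0],[-0.077,-0.629,0],[-0.077,-0.629,0],[-0.077,-0.629,0]], "delta_rot": [[0,0,-0.935],[0,0,-0.935],[0,0,-0.935],[0,0,-0.935],[0,0,-0.935],[0,0,-0.935],[0,0,-0.935],[0,0,-0.935]], "jaw": [-1,-1,-1,-1,-1,-1,-1,-1]}}

```text
time_s: 38.33
position: [0.5641, -0.0818, 0.2018]
eef_rot: [-179.9, 0.1, 27.6]
force: [0.7, -0.2, -0.0]
grip_width: 0.0854
grip_force: 0.0
```

{"api": "servo_tool", "payload": {"delta_pos": [[-0.077,-0.629,0],[-0.077,-0.629,0],[-0.077,-0.629,0],[-0.077,-0.629,0],[-0.077,-0.629,0],[-0.077,-0.629,0],[0,0,0],[0,0,0]], "delta_rot": [[0,0,-0.935],[0,0,-0.935],[0,0,-0.935],[0,0,-0.935],[0,0,-0.935],[0,0,-0.935],[0,0,0],[0,0,0]], "jaw": [-1,-1,-1,-1,-1,-1,-1,-1]}}

```text
time_s: 39.33
position: [0.5461, -0.2313, 0.2023]
eef_rot: [-180.0, 0.1, -10.6]
force: [0.1, 0.0, -0.0]
grip_width: 0.0852
grip_force: 0.0
```

```bash
python3 - <<'E'
from h import *
from cell import robot
d=grab("wrist","w16"); s=robot.sense(); print(s["time_s"],s["position"],s["eef_rot"])
P=cloud(d)
for b in blobs((np.abs(P[...,2]-.07)<.006).astype(np.uint8),400):
    cc,r=cv2.minEnclosingCircle(cast(d,b.reshape(-1,2),.07)[:,:2].astype(np.float32)); print(b.reshape(-1,2).mean(0).round(),np.round(cc,4),r)
E
```

```text
39.375 [ 0.54615677 -0.23112506  0.20250588] [-1.79960729e+02  5.27756361e-02 -1.05924114e+01]
[315. 191.] [ 0.5469 -0.2326] 0.025153595954179764
```

{"api": "servo_tool", "payload": {"delta_pos": [[0.018,-0.04,-1],[0,0,-1],[0,0,-1],[0,0,-0.8],[0,0,-0.5],[0,0,-0.2],[0,0,0]], "delta_rot": [[0,0,0],[0,0,0],[0,0,0],[0,0,0],[0,0,0],[0,0,0],[0,0,0]], "jaw": [-1,-1,-1,-1,-1,-1,-1]}}

```text
time_s: 40.25
position: [0.5471, -0.2332, 0.023]
eef_rot: [-180.0, 0.0, -10.7]
force: [-0.1, -0.6, 0.2]
grip_width: 0.0856
grip_force: 0.0
```

{"api": "servo_tool", "payload": {"delta_pos": [[0,0,0],[0,0,0],[0,0,0],[0,0,0],[0,0,0],[0,0,0],[0,0,0]], "delta_rot": [[0,0,0],[0,0,0],[0,0,0],[0,0,0],[0,0,0],[0,0,0],[0,0,0]], "jaw": [1,1,1,1,1,1,1], "squeeze": 40}}

```text
time_s: 41.12
position: [0.5473, -0.2337, 0.0243]
eef_rot: [180.0, -0.1, -10.7]
force: [-0.7, 1.8, 7.7]
grip_width: 0.0538
grip_force: 41.3
```

```bash
python3 -c "
from h import *
avg(2)"
```

```text
41.225 pos [ 0.5473 -0.2337  0.0243] std [0. 0. 0.] yaw -10.7 w 0.054
```

{"api": "servo_tool", "payload": {"delta_pos": [[0,0,0.5],[0,0,1],[0.406,0.907,0.5],[0.406,0.907,0],[0.406,0.907,0],[0.406,0.907,0],[0.406,0.907,0],[0.406,0.907,0]], "delta_rot": [[0,0,0],[0,0,0],[0,0,0],[0,0,0],[0,0,0],[0,0,0],[0,0,0],[0,0,0]], "jaw": [1,1,1,1,1,1,1,1]}}

```text
time_s: 42.22
position: [0.6446, -0.0147, 0.103]
eef_rot: [180.0, 0.0, -10.7]
force: [1.0, 0.3, -1.9]
grip_width: 0.054
grip_force: 43.4
```

{"api": "servo_tool", "payload": {"delta_pos": [[0,0,0],[0,0,0],[0,0,0]], "delta_rot": [[0,0,0],[0,0,0],[0,0,0]], "jaw": [1,1,1]}}

```text
time_s: 42.6
position: [0.644, -0.017, 0.103]
eef_rot: [180.0, 0.0, -10.8]
force: [-0.2, -0.8, -2.6]
grip_width: 0.0539
grip_force: 43.5
```

```bash
python3 -c "
from h import *
avg(3)"
```

```text
42.75 pos [ 0.6441 -0.0169  0.103 ] std [0.     0.0001 0.    ] yaw -10.78 w 0.0543
```

{"api": "servo_tool", "payload": {"delta_pos": [[0.018,0.022,-0.7],[0,0,-0.4],[0,0,-0.23],[0,0,-0.1],[0,0,-0.07],[0,0,-0.05],[0,0,0]], "delta_rot": [[0,0,0],[0,0,0],[0,0,0],[0,0,0],[0,0,0],[0,0,0],[0,0,0]], "jaw": [1,1,1,1,1,1,1]}}

```text
time_s: 43.62
position: [0.6454, -0.0152, 0.0424]
eef_rot: [180.0, -0.1, -10.7]
force: [-3.0, 0.9, 4.5]
grip_width: 0.0542
grip_force: 44.1
```

{"api": "servo_tool", "payload": {"delta_pos": [[0,0,0],[0,0,0],[0,0,0],[0,0,0]], "delta_rot": [[0,0,0],[0,0,0],[0,0,0],[0,0,0]], "jaw": [-1,-1,-1,-1]}}

```text
time_s: 44.12
position: [0.6451, -0.0151, 0.0409]
eef_rot: [-180.0, -0.0, -10.7]
force: [-0.3, 0.2, 0.9]
grip_width: 0.0854
grip_force: 0.0
```

{"api": "servo_tool", "payload": {"delta_pos": [[0,0,0.3],[0,0,1],[0,0,1],[0,0,1],[0,0,1],[-0.8,0,0.5],[-0.8,0,0],[-0.8,0,0]], "delta_rot": [[0,0,0],[0,0,0],[0,0,0],[0,0,0],[0,0,0],[0,0,0],[0,0,0],[0,0,0]], "jaw": [-1,-1,-1,-1,-1,-1,-1,-1]}}

```text
time_s: 45.12
position: [0.548, -0.0151, 0.2341]
eef_rot: [180.0, -0.1, -10.7]
force: [0.8, -1.0, 0.1]
grip_width: 0.0858
grip_force: 0.0
```

{"api": "servo_tool", "payload": {"delta_pos": [[-0.8,0,0],[0,0,0],[0,0,0]], "delta_rot": [[0,0,0],[0,0,0],[0,0,0]], "jaw": [-1,-1,-1]}}

```text
time_s: 45.5
position: [0.5177, -0.0152, 0.2336]
eef_rot: [180.0, -0.1, -10.7]
force: [0.5, -0.2, -0.6]
grip_width: 0.0851
grip_force: 0.0
```

```bash
python3 - <<'E'
from h import *
from cell import robot
d=grab("wrist","w17"); s=robot.sense(); print(s["time_s"],s["position"],s["force"])
P=cloud(d); hsv=cv2.cvtColor(d["img"],cv2.COLOR_BGR2HSV); 
for zt,t in ((.088,.006),(.056,.0)):
  for b in blobs((np.abs(P[...,2]-zt)<max(t,.005)).astype(np.uint8),400):
    cc,r=cv2.minEnclosingCircle(cast(d,b.reshape(-1,2),zt)[:,:2].astype(np.float32)); cc=np.array(cc); print(zt,b.reshape(-1,2).mean(0).round(),"row frame",((cc-A0)@XA*1e3).round(1),((cc-A0)@AY*1e3).round(1),"r",r)
ends(d,ys=(-10,0,35,45,60,70,95,105,115))
grab("top","t2"); grab("scene","s2")
E
```

```text
45.55 [ 0.51786655 -0.01525897  0.23326436] [-0.14667046  0.10322506 -0.51625332]
0.088 [284.  33.] row frame 78.8 53.0 r 0.02498478628695011
0.056 [288. 134.] row frame -0.1 53.9 r 0.07783135771751404
0.056 [156. 134.] row frame -0.3 176.0 r 0.032597437500953674
0.056 [628. 209.] row frame -71.5 -288.9 r 0.030532991513609886
y -10 depth x [-32.   31.9] yellow x [-28.2  31.9]
y 0 depth x [-32.1  31.9] yellow x [-28.2  31.9]
y 35 depth x [-32.1  31.8] yellow x [-32.1  28.4]
y 45 depth x [-32.1  31.8] yellow x [-32.1  28.3]
y 60 depth x [-32.2  30.9] yellow x [-28.3  30.9]
y 70 depth x [-32.2  30.9] yellow x [-28.3  30.9]
y 95 depth x [-32.2  31.7] yellow x [-28.4  28.2]
y 105 depth x [-32.3  31.7] yellow x [-32.3  28.2]
y 115 depth x [-32.3  31.7] yellow x [-32.3  28.2]
yellow y-extent at x -20..20 [[-15.6, 123.6], [-16.2, 123.6], [-15.8, 123.7], [-16.4, 123.8], [-16.0, 124.1]]
```

View pics/w17.png

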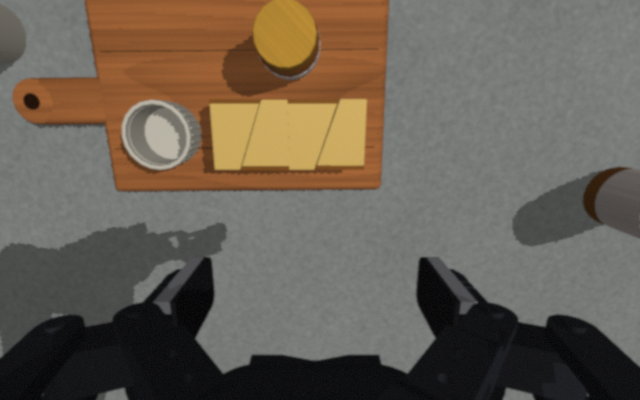

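View pics/s2.png

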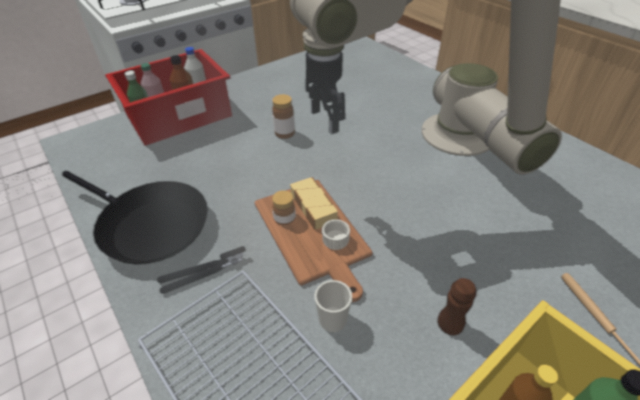

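The wrist view shows the rectangle of four wedges from (210,100) to (367,170), the ramekin at (156,134) and the jar at (285,35). The measured clearances to the cheese are about 20 mm for the ramekin and 19 mm for the jar. The scene view shows the bystanders unmoved and the arm clear.

```bash
python3 -c "
from cell import robot
print(robot.job_done())"
```

```text
the job is handed in; nothing more can be done
None
```

The cheese board is laid and the job handed in at about 46 s: four wedges in one close rectangle (ends within about 1 mm), the ramekin about 20 mm and the jar about 19 mm clear of the cheese, and the tall jar, beaker and mill not touched.

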